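# Turn the breadboard face up over the tray's batten

### The job

The breadboard lies face down in one half of the wooden tray. With the fingertips, and without picking it up, push it against the low batten across the middle until it tips up and flips over into the other half, holes up; then slide it on until its long edge is flush and square against the rim at that end of the tray. Leave the solder reel, the parts box and the pencil tin where they stand.

Things in the scene. Friction and masses are not known exactly. Their poses are not given: they have to be found in the camera images.
- breadboard: loose ivory half-size solderless breadboard, a flat block 55 (body x) x 83 (body y) x 10 mm, about 45 g; holes on one face, buff paper backing on the other. Origin: centre of the hole face; body z points out of the paper-backed face. At the start it lies on the tray floor at tray x < 0, holes down, z up, its x within 0.35 rad of tray x; flipped, its z points down
- corner_a (a point): middle of the thickness at one corner of the breadboard, body (x, y) = (-27.5, -41.5) mm; used to tell that it is not lifted
- corner_b (a point): middle of the thickness at one corner of the breadboard, body (x, y) = (-27.5, +41.5) mm; used to tell that it is not lifted
- corner_c (a point): middle of the thickness at one corner of the breadboard, body (x, y) = (+27.5, -41.5) mm; used to tell that it is not lifted
- corner_d (a point): middle of the thickness at one corner of the breadboard, body (x, y) = (+27.5, +41.5) mm; used to tell that it is not lifted
- tray: fixed shallow plywood tray, 310 (tray x) x 300 (tray y) mm; origin under its centre on the bench, z up. Floor 6 mm thick (top 6 mm above the bench). A rim 10 mm wide stands 12 mm above the floor on all four sides. A low batten crosses the middle along tray y
- batten (a point): centre of the top of the batten; axes as the tray. The batten is 8 mm wide (tray x from -4 to +4 mm), 5 mm high above the tray floor, with square sides, from rim to rim. With the breadboard pressed against it at about 5 N, a fingertip on the opposite edge can drag that edge up by friction and the board pivots on the batten; fallen over, it may rest with one edge on the batten until pushed off
- end_rim (a point): point at floor level in the middle of the inner face of the end rim at tray x = +145 mm, against which the breadboard must finish; axes as the tray, the face is square to tray x
- solder_reel: loose bystander: reel of solder standing on end in the tray's far half (tray x > 0), near the rim at tray y = +140 mm; 44 mm diameter, 35 mm high, 200 g; origin: centre of its underside
- parts_box: loose bystander: small open wooden box 75 x 55 x 28 mm on the bench beyond the tray's end rim; origin: centre of its underside
- pencil_tin: loose bystander: pencil tin 72 mm diameter, 95 mm high with pens up to 165 mm high, on the bench off the other end of the tray (tray x < 0); origin: centre of its underside
Mind the look-alikes: they are no part of the job. Of the things like the breadboard, leave any that is purple; of the rest the larger one is meant.

How it is judged (in metres and radians):
On the way, in this order (a step that is already met when the one before it is completed fails the run):
1. the breadboard is tipped up on edge at the batten (angle between breadboard's own z axis and vertical between 1 and 2 rad and x of breadboard in the frame of batten between -0.045 and 0.045 m), for 0.05 s.
2. it has gone over and lies holes up beyond the batten (angle between breadboard's own z axis and vertical above 2.9 rad and x of breadboard in the frame of batten above 0.01 m), for 0.1 s.
At the end, for the whole second after the job is handed in: The breadboard lies flat in the tray's far half, holes up (within 0.06 rad), its long edge within 6 mm of the end rim on average and parallel to it within 0.08 rad, at rest; it was tipped over at the batten, never lifted, and the three bystanders moved less than 10 mm (angle between breadboard's own z axis and vertical above 3.08 rad and x of breadboard in the frame of end_rim above -0.0335 m and z of breadboard in the frame of end_rim below 0.0125 m and angle between the x axis of breadboard and the x axis of tray, either way round below 0.08 rad and linear speed of breadboard below 0.01 m/s); the robot touches nothing.
It fails at once if the breadboard is lifted clear of the tray (all four corners more than 24 mm above the tray floor) (height (world z) of each of corner_a, corner_b, corner_c, corner_d above 0.03 m).
It fails at once if the solder reel, parts box or pencil tin is moved more than 10 mm (distance of any of solder_reel, parts_box, pencil_tin from where it was at the start of the episode above 0.01 m).
It also fails if it takes over 53 s, if anything falls off the work surface, if the arm or the gripper's body presses on something with over 40 N, if the wrist force passes 120 N, or if a joint passes its speed limit or range.

### The arm

A 6-joint arm with a two-finger parallel gripper is mounted at the origin on the work surface. World frame = base frame: x ahead of the robot, y to its left, z up, the work surface at z = 0. Lengths are in mm, angles in rad, forces in N, time in s.
With the tool pointing down it reaches from about 350 to 875 mm from the base axis. Payload 4.2 kg.
Tool frame: the origin (TCP) lies on the mounting face of the last link; the fingertips stand 173 mm ahead of it and the grasp point (between the pads) lies 155 mm ahead of it (tcp_to_grasp is the distance from the TCP to the grasp point, in mm); z points along the fingers, y is the direction in which the jaws open and shut (so a half turn about z gives the same grasp; the last joint's range is limited). The gripper opens to 85 mm and grips with 20 to 120 N. Pads are 22 mm wide; open, the fingers measure 114 mm over their backs; the gripper's body (76 mm by 85 mm) begins 54 mm behind the grasp point. The pads swing forward as they close: fully open they stand 13 mm farther back than shut.
Start: joints at [-1.06, 0.385, 0.008, 0, -1.194, -0.259], TCP at [155.735, -605.266, 404.712] pointing down, gripper open.
Joint ranges: [-3.14, 3.14], [-1.21, 2.06], [-1.07, 1.41], [-3.16, 2.05], [-2.99, -0.16], [-3.1, 3.1]. Speed limits (rad/s): [2.79, 2.79, 3.14, 3.14, 3.14, 3.14].

### API

Orientations are given as a unit quaternion [x, y, z, w].
In Python, from bench import * gives the robot as it stands. The module is installed in compiled form; this text tells all that it offers.
- The arm moves only by the tool apply_moves, never from a script. Its arguments are lists of equal length, an entry for each row: "fingers": the closure, from 0 (fully open) to 1 (shut); "dp": the shift along the world's x, y, z in cm, a list of three; "yaw": the turn about the world's z in degrees. A call has 1 to 10 rows; each row is the pose to reach, as a shift and turn from the pose measured when the call began; what a row does not reach only later rows make up. A row lasts 1/10 s, in which the tool goes at most 50 mm and 8.59 degrees, less where a joint would pass 70% of its speed; a pose out of reach is approached as far as the arm can. A call with a gripper value outside its range is refused whole. The fingers move at their own pace and stop on an object; the grip force is fixed at half the most. Time passes only in rows, so rows that repeat a pose let the fingers close. It gives the time, the measured TCP pose, the force and the opening at its end, in the units of the state.
- read_state(): the state, without advancing time (a new reading comes with each control period).
- get_image(name): name is "side" or "top" or "wrist"; returns a dict with "color" (384x512x3 uint8, blue, green, red), "mtx" (3x3 intrinsics, pixels), "camera_from_world" (4x4, takes a point from world to camera coordinates); the wrist camera has in their place "tool_from_camera" (4x4, takes a point from camera to tool coordinates, whose origin is the TCP and whose axes are the flange's). Camera axes: x right, y down, z forward; pixel columns grow to the right and rows downward; lengths in mm; the calibration is good to about 2 mm. A picture is of the moment at which its call begins: read the wrist's pose just before it. There is no depth.
- job_done(): hands the job in, once; it reports no verdict.
The state is a dict: "clock": time; "joints": joint angles; "joint_vel": joint speeds; "joint_efforts": joint torques, N m; "position": TCP position; "ee_rot": TCP orientation; "contact_force": force on the tool from outside, world axes, zero at the start; "wrist_torque": the same for the moment, N m; "gripper_width": finger opening in mm.
Only numpy, scipy, OpenCV 4.12 (cv2) and the standard library are available. Lean on these libraries where they do the work, as an engineer would, in place of code of your own. Each camera call takes 0.05 s, during which the arm holds its last target. There are 200 camera calls.

## Working session

There is one attempt and no reset: what is moved stays moved. The work goes in short steps, Python scripts to look and compute and a tool call to move; the robot and the scene stay as the last step left them, time stands still between calls to the robot, and variables do not carry over. Pictures are saved under pics/ and viewed, about 8 in all and at most 12, crops included, and the job is handed in when it is done.

Besides the shell and the picture viewer there is one more tool, called after "Call:" by a JSON object that holds its "method" and its "body", one argument or row to a line. apply_moves: Moves the arm, as the interface text tells. Its arguments: {"type":"object","properties":{"fingers":{"type":"array","items":{"type":"number"}},"dp":{"type":"array","items":{"type":"array","items":{"type":"number"}}},"yaw":{"type":"array","items":{"type":"number"}}},"required":["fingers","dp","yaw"]}

```bash
mkdir -p pics; cat > h.py <<'E'
from bench import *
import numpy as np, cv2
def ray(im,u,v,z):
    M=im["mtx"];T=np.array(im["camera_from_world"]);R=T[:3,:3];t=T[:3,3]
    d=R.T@np.linalg.solve(np.array(M),np.array([u,v,1.]));c=-R.T@t
    return c+d*(z-c[2])/d[2]
def proj(im,p):
    T=np.array(im["camera_from_world"]);q=T[:3,:3]@np.array(p,float)+T[:3,3];q=np.array(im["mtx"])@q
    return q[:2]/q[2]
E
python3 - <<'E'
from h import *
a=get_image("top");b=get_image("side")
cv2.imwrite("pics/top0.png",a["color"]);cv2.imwrite("pics/side0.png",b["color"])
print(a["mtx"],a["camera_from_world"]);print(b["camera_from_world"])
s=read_state();print(s)
E
```

```text
[[357.60616564   0.         248.48541928]
 [  0.         357.60616564 193.07291634]
 [  0.           0.           1.        ]] [[-1.25480622e-01 -9.92085288e-01 -4.62550489e-03  6.78140346e+01]
 [-9.68610104e-01  1.23517246e-01 -2.15726578e-01  6.10349033e+02]
 [ 2.14590494e-01 -2.25891943e-02 -9.76442855e-01  6.85515175e+02]
 [ 0.00000000e+00  0.00000000e+00  0.00000000e+00  1.00000000e+00]]
[[ 9.94304791e-01 -1.06024035e-01 -1.08114134e-02 -6.39190130e+02]
 [-7.82191831e-02 -6.57096155e-01 -7.49737556e-01  9.49157881e+01]
 [ 7.23860628e-02  7.46313304e-01 -6.61646968e-01  1.08404512e+03]
 [ 0.00000000e+00  0.00000000e+00  0.00000000e+00  1.00000000e+00]]
{'clock': 0.1, 'joints': array([-1.06042125e+00,  3.85454442e-01,  6.77867973e-03, -4.41242844e-04,
       -1.19398788e+00, -2.58563800e-01]), 'joint_vel': array([-0.00015003, -0.0016564 ,  0.00076702,  0.00233384, -0.00101967,
        0.00026732]), 'joint_efforts': array([-7.84050098e-04, -3.93317735e+01,  1.88928992e+01,  4.19797540e+00,
       -2.63235743e-03,  1.11433286e-05]), 'position': array([ 155.69071448, -605.10937062,  403.7512825 ]), 'ee_rot': array([-1.25492469e-01,  9.92094112e-01,  9.42412841e-04, -1.60087516e-04]), 'contact_force': array([-0.41138816,  0.36750359,  0.64498284]), 'wrist_torque': array([ 0.02296095,  0.02635929, -0.04112957]), 'gripper_width': 85.30732711360227}
```

View pics/top0.png

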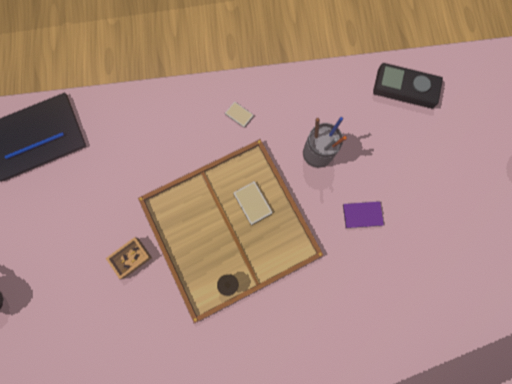

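View pics/side0.png

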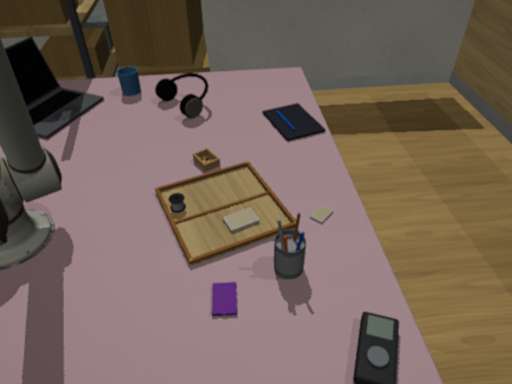

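The board is at about (253,203) in the top view. The far half lies to the image left, with the reel at (228,285), the box at (130,258) and the tin at (322,147). I'll zoom in to get exact positions.

```bash
python3 - <<'E'
import cv2
a=cv2.imread("pics/top0.png")[135:330,95:355]
cv2.imwrite("pics/c0.png",cv2.resize(a,None,fx=3,fy=3,interpolation=cv2.INTER_CUBIC))
E
```

```text
(no output)
```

View pics/c0.png

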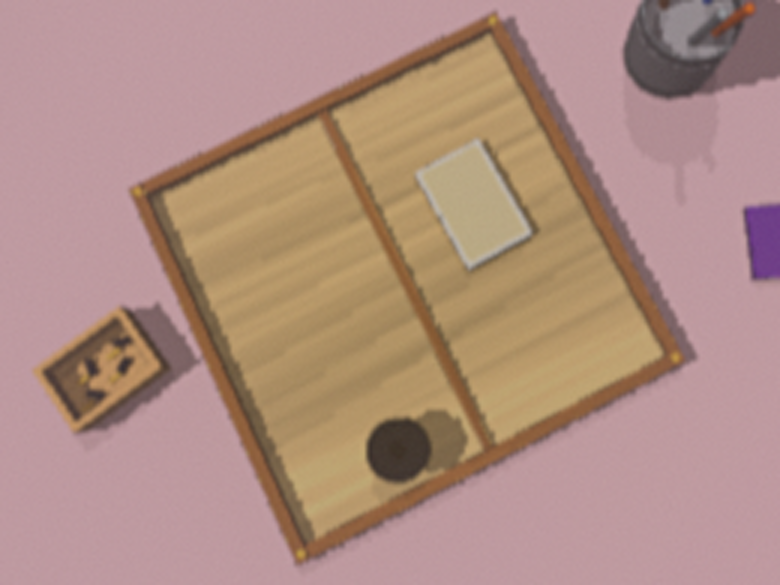

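```bash
cat >> h.py <<'E'
def crop(im,pts,z,o=(95,135),f=3): return np.array([ray(im,o[0]+(u+.5)/f-.5,o[1]+(v+.5)/f-.5,z) for u,v in pts])
E
python3 - <<'E'
from h import *
im=get_image("top")
P=crop(im,[(493,20),(139,191),(300,554),(675,358)],18)  # (-x,-y?) ...
print(P.round(1)); c=P.mean(0);print("centre",c, [np.linalg.norm(P[i]-P[(i+1)%4]).round(1) for i in range(4)])
ex=(P[1]+P[2]-P[0]-P[3])[:2]; ey=(P[2]+P[3]-P[0]-P[1])[:2]
print(np.degrees(np.arctan2(ex[1],ex[0])),np.degrees(np.arctan2(ey[1],ey[0])))
th=np.arctan2(ex[1],ex[0]);th2=np.arctan2(ey[1],ey[0])-np.pi/2;th=(th+th2)/2
R=np.array([[np.cos(th),np.sin(th)],[-np.sin(th),np.cos(th)]])
np.savez("tray.npz",c=c[:2],R=R,th=th)
B=crop(im,[(416,172),(482,140),(533,234),(470,269)],16)
for n,Q in [("board",B),("reel",crop(im,[(399,450)],41)),("batten",crop(im,[(327,113),(489,450)],11)),("box",crop(im,[(38,372),(123,308),(166,366),(77,430)],28)),("tin",crop(im,[(690,25)],95))]:
    print(n,((Q[:,:2]-c[:2])@R.T).round(1).tolist(),Q.mean(0).round(1))
b=(B[:,:2]-c[:2])@R.T;e=b[3]-b[0]+b[2]-b[1];print("board c",b.mean(0),"yaw",np.degrees(np.arctan2(-e[0],e[1])),np.linalg.norm(b[0]-b[3]),np.linalg.norm(b[1]-b[0]))
print("tray axis",np.degrees(th))
E
```

```text
[[ 743.5  -50.3   18. ]
 [ 643.2  229.5   18. ]
 [ 371.8  134.2   18. ]
 [ 471.6 -146.4   18. ]]
centre [557.51875145  41.76531857  18.        ] [np.float64(297.3), np.float64(287.7), np.float64(297.8), np.float64(288.4)]
109.64455445452582 -160.5991941403953
board [[42.8, 63.8], [98.3, 63.5], [99.4, -17.5], [46.0, -19.7]] [602.7 -18.2  16. ]
reel [[-55.5, -112.1]] [433.3  56.6  41. ]
batten [[2.8, 137.1], [-0.2, -141.1]] [556.1  39.9  11. ]
box [[-262.1, 51.6], [-190.4, 66.2], [-179.1, 14.4], [-252.6, 1.8]] [515.2 261.3  28. ]
tin [[254.5, 54.4]] [ 693.8 -180.    95. ]
board c [71.61240577 22.54098708] yaw -178.49792204551727 83.56232917782667 55.434094122190466
tray axis -70.47731984293472
```

Call:
{"method": "apply_moves", "body": {
  "fingers": [0.5,0.5,0.5,0.5,0.5,0.5,0.5,0.5,0.5,0.5],
  "dp": [
    [4.6,5.4,0],
    [9.2,10.7,0],
    [13.8,16.1,0],
    [18.4,21.4,0],
    [23,26.8,0],
    [26,30.2,0],
    [29,33.8,0],
    [32,37.2,0],
    [35,40.7,0],
    [38,44.2,0]
  ],
  "yaw": [8,16,24,32,40,48,56,64,72,80]
}}

```text
clock: 1.15
position: [482.5, -224.2, 403.9]
ee_rot: [0.736, -0.677, -0.001, 0.001]
contact_force: [1.1, -0.6, -0.1]
gripper_width: 42.7
```

Call:
{"method": "apply_moves", "body": {
  "fingers": [0.5,0.5,0.5,0.5,0.5,0.5,0.5,0.5,0.5,0.5],
  "dp": [
    [3,3.5,0],
    [6,7,0],
    [9,10.5,0],
    [12,14,-2],
    [13.7,15.85,-4],
    [13.7,15.85,-8],
    [13.7,15.85,-12],
    [13.7,15.85,-16],
    [13.7,15.85,-16],
    [13.7,15.85,-16]
  ],
  "yaw": [5,10,14.7,14.7,14.7,14.7,14.7,14.7,14.7,14.7]
}}

```text
clock: 2.15
position: [619.9, -65.7, 244.0]
ee_rot: [0.817, -0.577, -0.001, 0.001]
contact_force: [0.2, 0.7, 0.8]
gripper_width: 42.7
```

```bash
cat >> h.py <<'E'
TH=np.radians(109.52);C=np.array([557.5,41.8]);EX=np.array([np.cos(TH),np.sin(TH)]);EY=np.array([-EX[1],EX[0]])
def tr(p): d=np.array(p[:2])-C; return np.array([d@EX,d@EY]).round(1)
def st():
    s=read_state();q=s["ee_rot"];f=s["contact_force"]
    print(s["clock"],"tray",tr(s["position"]),"z",s["position"][2].round(1),"jaw",np.degrees(2*np.arctan2(q[1],q[0])-np.pi/2)%180,"F tray",(f[:2]@EX).round(2),(f[:2]@EY).round(2),f[2].round(2),"w",s["gripper_width"].round(1))
    return s
E
python3 - <<'E'
from h import *
st();a=get_image("side");c=a["color"][130:290,130:350]
w=get_image("wrist")["color"]
cv2.imwrite("pics/m1.png",np.hstack([cv2.resize(c,(528,384),interpolation=cv2.INTER_CUBIC),cv2.resize(w,(272,204),interpolation=cv2.INTER_AREA).repeat(1,0) if 0 else np.vstack([cv2.resize(w,(272,204)),np.zeros((180,272,3),np.uint8)])]))
E
```

```text
Traceback (most recent call last):
  File "h.py", line 15, in st
    print(s["clock"],"tray",tr(s["position"]),"z",s["position"][2].round(1),"jaw",np.degrees(2*np.arctan2(q[1],q[0])-np.pi/2)%180,"F tray",(f[:2]@EX).round(2),(f[:2]@EY).round(2),f[2].round(2),"w",s["gripper_width"].round(1))
                                                                                                                                                                                                     ^^^^^^^^^^^^^^^^^^^^^^^^
AttributeError: 'float' object has no attribute 'round'
```

```bash
sed -i 's/s\["gripper_width"\].round(1)/round(s["gripper_width"],1)/' h.py
python3 - <<'E'
from h import *
st();a=get_image("side");c=a["color"][130:290,130:350]
w=get_image("wrist")["color"]
cv2.imwrite("pics/m1.png",np.hstack([cv2.resize(c,(528,384),interpolation=cv2.INTER_CUBIC),np.vstack([cv2.resize(w,(272,204)),np.zeros((180,272,3),np.uint8)])]))
E
```

```text
2.15 tray [-122.2  -22.9] z 244.0 jaw 19.50293512399176 F tray 0.62 -0.46 0.77 w 42.7
```

View pics/m1.png

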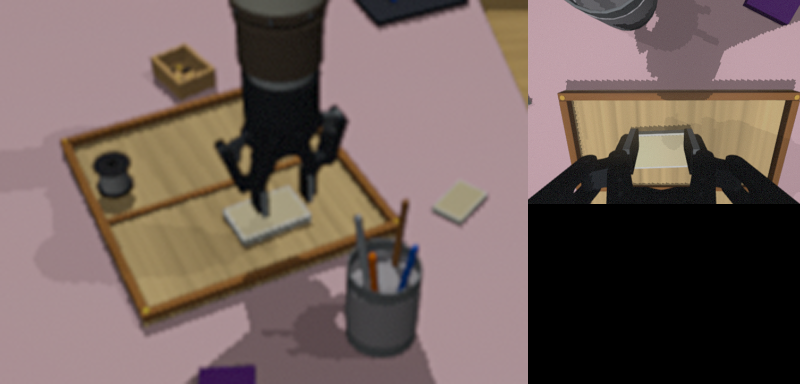

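The side view shows the gripper over the rear edge of the board, square to the tray and clear of the tin. Next I'll lower it and feel for the floor.

Call:
{"method": "apply_moves", "body": {
  "fingers": [0.5,0.5,0.5,0.5,0.5],
  "dp": [
    [0,0,-3],
    [0,0,-5],
    [0,0,-6.0],
    [0,0,-6.4],
    [0,0,-6.4]
  ],
  "yaw": [0,0,0,0,0]
}}

```text
clock: 2.75
position: [621.0, -65.7, 183.6]
ee_rot: [0.817, -0.577, 0.002, -0.001]
contact_force: [0.6, -1.2, -0.8]
gripper_width: 42.6
```

Call:
{"method": "apply_moves", "body": {
  "fingers": [0.5,0.5,0.5,0.5,0.5],
  "dp": [
    [0,0,-0.1],
    [0,0,-0.2],
    [0,0,-0.3],
    [0,0,-0.4],
    [0,0,-0.4]
  ],
  "yaw": [0,0,0,0,0]
}}

```text
clock: 3.25
position: [621.0, -65.7, 179.5]
ee_rot: [0.817, -0.577, 0.002, -0.001]
contact_force: [0.7, -0.5, -0.6]
gripper_width: 42.7
```

Call:
{"method": "apply_moves", "body": {
  "fingers": [0.5,0.5,0.5],
  "dp": [
    [0,0,-0.1],
    [0,0,-0.2],
    [0,0,-0.2]
  ],
  "yaw": [0,0,0]
}}

```text
clock: 3.55
position: [621.0, -65.6, 177.8]
ee_rot: [0.817, -0.577, 0.002, -0.001]
contact_force: [-0.9, -0.5, 2.5]
gripper_width: 42.7
```

Call:
{"method": "apply_moves", "body": {
  "fingers": [0.5,0.5,0.5],
  "dp": [
    [0,0,-0.1],
    [0,0,-0.15],
    [0,0,-0.15]
  ],
  "yaw": [0,0,0]
}}

```text
clock: 3.85
position: [621.0, -65.6, 177.7]
ee_rot: [0.817, -0.577, 0.002, -0.001]
contact_force: [-2.0, 0.6, 9.3]
gripper_width: 42.4
```

Call:
{"method": "apply_moves", "body": {
  "fingers": [0.5,0.5,0.5,0.5,0.5,0.5,0.5,0.5,0.5,0.5],
  "dp": [
    [0,0,0.24],
    [-0.2,0.5,0.24],
    [-0.35,0.95,0.24],
    [-0.5,1.4,0.24],
    [-0.7,2.0,0.24],
    [-0.9,2.6,0.24],
    [-1.1,3.2,0.24],
    [-1.35,3.8,0.24],
    [-1.57,4.43,0.24],
    [-1.57,4.43,0.24]
  ],
  "yaw": [0,0,0,0,0,0,0,0,0,0]
}}

```text
clock: 4.85
position: [605.1, -20.4, 180.1]
ee_rot: [0.817, -0.576, 0.002, -0.001]
contact_force: [-0.5, -0.3, 0.4]
gripper_width: 42.6
```

```bash
python3 - <<'E'
from h import *
st();a=get_image("side")["color"][150:250,190:330];b=get_image("top")["color"][150:300,180:320]
cv2.imwrite("pics/m2.png",np.hstack([cv2.resize(a,(420,300),interpolation=cv2.INTER_CUBIC),cv2.resize(b,(280,300),interpolation=cv2.INTER_CUBIC)]))
E
```

```text
4.85 tray [-74.5 -24.1] z 180.1 jaw 19.607210233169695 F tray -0.15 0.53 0.35 w 42.6
```

View pics/m2.png

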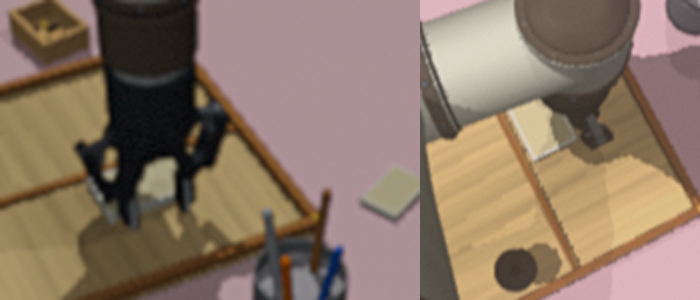

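The board has reached the batten's vicinity and sits square, with the fingers behind it. I'll press on until the force builds.

Call:
{"method": "apply_moves", "body": {
  "fingers": [0.5,0.5,0.5,0.5],
  "dp": [
    [-0.05,0.15,0],
    [-0.1,0.28,0],
    [-0.13,0.38,0],
    [-0.13,0.38,0]
  ],
  "yaw": [0,0,0,0]
}}

```text
clock: 5.35
position: [604.1, -17.2, 180.2]
ee_rot: [0.817, -0.577, 0.002, -0.001]
contact_force: [-0.5, 0.2, -0.6]
gripper_width: 42.3
```

Call:
{"method": "apply_moves", "body": {
  "fingers": [0.5,0.5,0.5],
  "dp": [
    [-0.03,0.1,0],
    [-0.07,0.2,0],
    [-0.07,0.2,0]
  ],
  "yaw": [0,0,0]
}}

```text
clock: 5.65
position: [603.3, -15.1, 180.2]
ee_rot: [0.817, -0.577, 0.002, -0.001]
contact_force: [0.0, 0.2, 0.2]
gripper_width: 42.6
```

Call:
{"method": "apply_moves", "body": {
  "fingers": [0.5,0.5,0.5],
  "dp": [
    [-0.03,0.1,0],
    [-0.07,0.2,0],
    [-0.07,0.2,0]
  ],
  "yaw": [0,0,0]
}}

```text
clock: 5.95
position: [602.7, -13.2, 180.3]
ee_rot: [0.817, -0.577, 0.002, -0.001]
contact_force: [0.0, -1.8, 0.3]
gripper_width: 42.9
```

Call:
{"method": "apply_moves", "body": {
  "fingers": [0.5,0.5,0.5],
  "dp": [
    [-0.03,0.1,0],
    [-0.05,0.15,0],
    [-0.05,0.15,0]
  ],
  "yaw": [0,0,0]
}}

```text
clock: 6.25
position: [602.5, -12.8, 180.6]
ee_rot: [0.817, -0.576, 0.003, -0.001]
contact_force: [2.5, -6.7, 0.9]
gripper_width: 43.1
```

Call:
{"method": "apply_moves", "body": {
  "fingers": [0.5,0.5,0.5,0.5,0.5,0.5],
  "dp": [
    [0.1,-0.28,0],
    [0.1,-0.28,-0.21],
    [0.1,-0.28,-0.21],
    [0,0,-0.21],
    [-0.04,0.11,-0.21],
    [-0.04,0.11,-0.21]
  ],
  "yaw": [0,0,0,0,0,0]
}}

```text
clock: 6.85
position: [602.5, -12.5, 178.9]
ee_rot: [0.817, -0.576, 0.004, 0.0]
contact_force: [1.3, -6.8, 1.2]
gripper_width: 42.4
```

Call:
{"method": "apply_moves", "body": {
  "fingers": [0.5,0.5,0.5,0.5,0.5,0.5,0.5,0.5,0.5,0.5],
  "dp": [
    [-0.04,0.12,-0.02],
    [-0.04,0.11,0.28],
    [-0.04,0.1,0.56],
    [-0.04,0.12,0.94],
    [-0.06,0.16,1.31],
    [-0.08,0.23,1.68],
    [-0.11,0.31,2.05],
    [-0.15,0.43,2.4],
    [-0.2,0.57,2.75],
    [-0.2,0.57,2.75]
  ],
  "yaw": [0,0,0,0,0,0,0,0,0,0]
}}

```text
clock: 7.85
position: [600.5, -6.2, 206.9]
ee_rot: [0.818, -0.576, 0.004, -0.0]
contact_force: [0.7, 0.2, 0.6]
gripper_width: 42.6
```

```bash
python3 - <<'E'
from h import *
st();a=get_image("side")["color"][150:250,190:330];b=get_image("wrist")["color"]
cv2.imwrite("pics/m3.png",np.hstack([cv2.resize(a,(420,300),interpolation=cv2.INTER_CUBIC),cv2.resize(b,(380,300))]))
E
```

```text
7.85 tray [-59.6 -24.5] z 206.9 jaw 19.67473408667658 F tray -0.06 -0.7 0.62 w 42.6
```

View pics/m3.png

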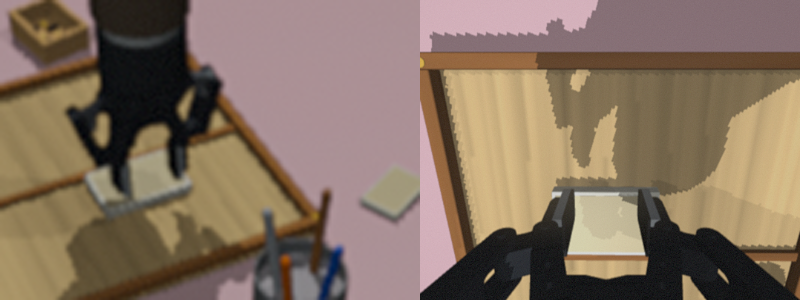

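The board slipped off and lies flat against the batten again, with the fingers above it. I'll retry with more preload and smaller steps, watching the force.

Call:
{"method": "apply_moves", "body": {
  "fingers": [0.5,0.5,0.5,0.5,0.5,0.5,0.5,0.5,0.5],
  "dp": [
    [0.42,-1.18,0],
    [0.42,-1.18,-1.5],
    [0.42,-1.18,-2.6],
    [0.42,-1.18,-2.84],
    [0.42,-1.18,-2.84],
    [0.3,-0.8,-2.84],
    [0.22,-0.6,-2.84],
    [0.17,-0.46,-2.84],
    [0.17,-0.46,-2.84]
  ],
  "yaw": [0,0,0,0,0,0,0,0,0]
}}

```text
clock: 8.85
position: [602.5, -12.2, 178.2]
ee_rot: [0.818, -0.576, 0.005, 0.0]
contact_force: [2.2, -8.2, 0.1]
gripper_width: 42.9
```

Call:
{"method": "apply_moves", "body": {
  "fingers": [0.5,0.5,0.5,0.5],
  "dp": [
    [-0.07,0.2,0],
    [-0.07,0.2,0.1],
    [-0.07,0.2,0.2],
    [-0.07,0.2,0.3]
  ],
  "yaw": [0,0,0,0]
}}

```text
clock: 9.25
position: [602.3, -11.7, 181.4]
ee_rot: [0.818, -0.576, 0.005, 0.001]
contact_force: [3.6, -8.6, -0.0]
gripper_width: 43.0
```

Call:
{"method": "apply_moves", "body": {
  "fingers": [0.5,0.5,0.5,0.5,0.5],
  "dp": [
    [-0.06,0.17,0.06],
    [-0.06,0.17,0.18],
    [-0.06,0.17,0.3],
    [-0.06,0.17,0.42],
    [-0.06,0.18,0.52]
  ],
  "yaw": [0,0,0,0,0]
}}

```text
clock: 9.75
position: [602.0, -10.9, 186.9]
ee_rot: [0.818, -0.576, 0.006, 0.001]
contact_force: [1.3, -7.1, 0.4]
gripper_width: 42.4
```

Call:
{"method": "apply_moves", "body": {
  "fingers": [0.5,0.5,0.5,0.5,0.5],
  "dp": [
    [-0.05,0.15,0.1],
    [-0.06,0.17,0.27],
    [-0.07,0.19,0.44],
    [-0.08,0.22,0.61],
    [-0.09,0.25,0.8]
  ],
  "yaw": [0,0,0,0,0]
}}

```text
clock: 10.25
position: [601.4, -9.2, 195.1]
ee_rot: [0.818, -0.576, 0.007, 0.002]
contact_force: [0.5, -3.9, -0.4]
gripper_width: 42.8
```

Call:
{"method": "apply_moves", "body": {
  "fingers": [0.5,0.5,0.5,0.5,0.5],
  "dp": [
    [-0.07,0.2,-0.04],
    [-0.09,0.26,0.16],
    [-0.11,0.32,0.42],
    [-0.14,0.41,0.68],
    [-0.17,0.48,0.86]
  ],
  "yaw": [0,0,0,0,0]
}}

```text
clock: 10.75
position: [600.0, -5.3, 204.5]
ee_rot: [0.818, -0.575, 0.007, 0.002]
contact_force: [0.9, -5.8, 2.8]
gripper_width: 42.5
```

Call:
{"method": "apply_moves", "body": {
  "fingers": [0.5,0.5,0.5,0.5,0.5],
  "dp": [
    [-0.06,0.17,-0.06],
    [-0.1,0.27,0.16],
    [-0.14,0.39,0.41],
    [-0.19,0.53,0.65],
    [-0.24,0.66,0.88]
  ],
  "yaw": [0,0,0,0,0]
}}

```text
clock: 11.25
position: [597.9, 0.6, 214.1]
ee_rot: [0.818, -0.575, 0.008, 0.002]
contact_force: [1.2, -3.8, 3.9]
gripper_width: 42.6
```

Call:
{"method": "apply_moves", "body": {
  "fingers": [0.5,0.5,0.5,0.5,0.5],
  "dp": [
    [-0.05,0.14,-0.08],
    [-0.13,0.36,0.21],
    [-0.23,0.66,0.55],
    [-0.35,0.99,0.88],
    [-0.45,1.28,1.12]
  ],
  "yaw": [0,0,0,0,0]
}}

```text
clock: 11.75
position: [593.5, 13.0, 226.4]
ee_rot: [0.818, -0.575, 0.009, 0.003]
contact_force: [0.7, -4.1, 5.5]
gripper_width: 42.7
```

Call:
{"method": "apply_moves", "body": {
  "fingers": [0.5,0.5,0.5,0.5,0.5],
  "dp": [
    [-0.05,0.14,-0.1],
    [-0.18,0.52,0.15],
    [-0.35,0.99,0.42],
    [-0.52,1.46,0.64],
    [-0.67,1.9,0.78]
  ],
  "yaw": [0,0,0,0,0]
}}

```text
clock: 12.25
position: [586.8, 32.0, 235.4]
ee_rot: [0.818, -0.575, 0.009, 0.003]
contact_force: [-2.1, -3.1, 6.6]
gripper_width: 42.4
```

```bash
python3 - <<'E'
from h import *
st();a=get_image("side")["color"][150:250,190:330];b=get_image("wrist")["color"]
cv2.imwrite("pics/m4.png",np.hstack([cv2.resize(a,(420,300),interpolation=cv2.INTER_CUBIC),cv2.resize(b,(380,300))]))
E
```

```text
12.25 tray [-19.  -24.3] z 235.4 jaw 19.833160708734198 F tray -2.27 3.01 6.62 w 42.4
```

View pics/m4.png

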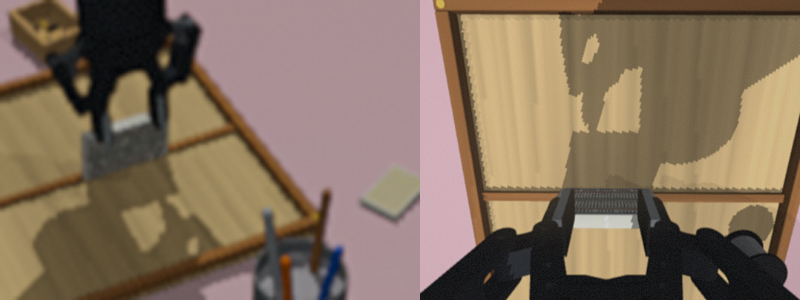

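The board stands nearly upright on the batten, holes toward the start side. Next I push it over the top.

Call:
{"method": "apply_moves", "body": {
  "fingers": [0.5,0.5,0.5,0.5,0.5,0.5,0.5,0.5,0.5,0.5],
  "dp": [
    [-0.05,0.15,-0.05],
    [-0.18,0.5,0],
    [-0.3,0.85,0.05],
    [-0.44,1.23,0.05],
    [-0.57,1.6,0.05],
    [-0.7,2.0,0],
    [-0.84,2.36,-0.1],
    [-0.97,2.75,-0.2],
    [-1.0,2.83,-0.2],
    [-1.0,2.83,-0.2]
  ],
  "yaw": [0,0,0,0,0,0,0,0,0,0]
}}

```text
clock: 13.35
position: [576.6, 60.9, 233.3]
ee_rot: [0.819, -0.574, 0.009, 0.003]
contact_force: [-0.0, -0.8, -0.1]
gripper_width: 42.5
```

```bash
python3 - <<'E'
from h import *
st();a=get_image("side")["color"][130:250,160:330];b=get_image("wrist")["color"]
cv2.imwrite("pics/m5.png",np.hstack([cv2.resize(a,(420,300),interpolation=cv2.INTER_CUBIC),cv2.resize(b,(380,300))]))
E
```

```text
13.35 tray [ 11.6 -24.4] z 233.3 jaw 19.885835090906227 F tray -0.75 0.3 -0.15 w 42.5
```

View pics/m5.png

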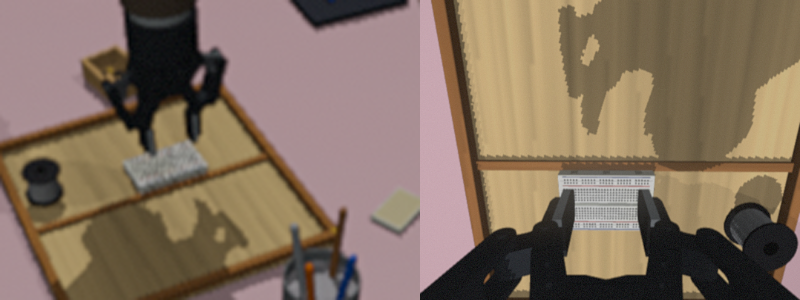

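The board has flipped to holes up, with its trailing edge at the batten. I'll go behind it and push.

Call:
{"method": "apply_moves", "body": {
  "fingers": [0.5,0.5,0.5,0.5,0.5,0.5,0.5,0.5,0.5,0.5],
  "dp": [
    [0.56,-1.58,0],
    [1.12,-3.17,0],
    [1.12,-3.17,0],
    [1.12,-3.17,-2.0],
    [1.12,-3.17,-3.8],
    [1.12,-3.17,-4.6],
    [1.12,-3.17,-4.85],
    [1.12,-3.17,-4.85],
    [1.05,-2.95,-4.85],
    [0.9,-2.55,-4.85]
  ],
  "yaw": [-0.3,-0.3,-0.3,-0.3,-0.3,-0.3,-0.3,-0.3,-0.3,-0.3]
}}

```text
clock: 14.45
position: [586.0, 35.3, 185.8]
ee_rot: [0.817, -0.577, 0.01, 0.002]
contact_force: [-0.0, 0.4, 0.3]
gripper_width: 43.0
```

Call:
{"method": "apply_moves", "body": {
  "fingers": [0.5,0.5,0.5,0.5,0.5,0.5,0.5,0.5,0.5,0.5],
  "dp": [
    [-0.13,0.38,0],
    [-0.27,0.75,0],
    [-0.4,1.13,0],
    [-0.53,1.5,0],
    [-0.67,1.88,0],
    [-0.8,2.26,0],
    [-0.93,2.64,0],
    [-1.07,3.0,0],
    [-1.2,3.4,0],
    [-1.34,3.77,0]
  ],
  "yaw": [0,0,0,0,0,0,0,0,0,0]
}}

```text
clock: 15.45
position: [572.5, 73.4, 185.8]
ee_rot: [0.817, -0.577, 0.01, 0.002]
contact_force: [-0.6, -0.2, 0.2]
gripper_width: 42.5
```

```bash
python3 - <<'E'
from h import *
st();a=get_image("side")["color"][130:250,160:330];b=get_image("wrist")["color"]
cv2.imwrite("pics/m6.png",np.hstack([cv2.resize(a,(420,300),interpolation=cv2.INTER_CUBIC),cv2.resize(b,(380,300))]))
E
```

```text
15.45 tray [ 24.7 -24.7] z 185.8 jaw 19.556697535561426 F tray 0.06 0.64 0.17 w 42.5
```

View pics/m6.png

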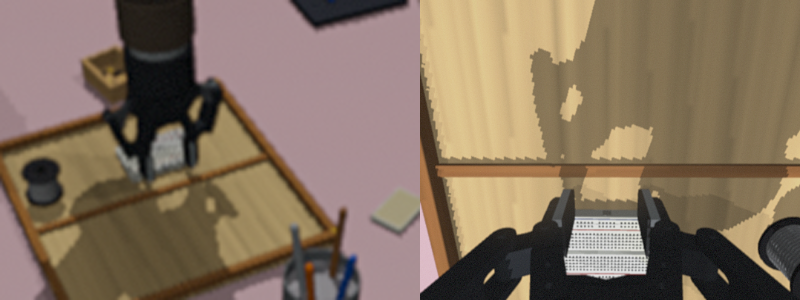

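The board is free of the batten and flat ahead of the fingers. I'll lower the tips and slide it to the rim.

Call:
{"method": "apply_moves", "body": {
  "fingers": [0.5,0.5,0.5,0.5,0.5,0.5,0.5,0.5,0.5,0.5],
  "dp": [
    [0.07,-0.2,0],
    [0.07,-0.2,-0.5],
    [0,0,-0.5],
    [-0.2,0.57,-0.5],
    [-0.42,1.2,-0.5],
    [-0.66,1.87,-0.5],
    [-0.9,2.55,-0.5],
    [-1.14,3.2,-0.5],
    [-1.37,3.86,-0.5],
    [-1.6,4.5,-0.5]
  ],
  "yaw": [0,0,0,0,0,0,0,0,0,0]
}}

```text
clock: 16.55
position: [556.2, 119.2, 180.8]
ee_rot: [0.817, -0.576, 0.01, 0.002]
contact_force: [1.2, 0.2, -0.2]
gripper_width: 42.5
```

Call:
{"method": "apply_moves", "body": {
  "fingers": [0.5,0.5,0.5,0.5,0.5],
  "dp": [
    [-0.05,0.15,0],
    [-0.1,0.28,0],
    [-0.15,0.43,0],
    [-0.2,0.57,0],
    [-0.2,0.57,0]
  ],
  "yaw": [0,0,0,0,0]
}}

```text
clock: 17.05
position: [554.2, 124.9, 180.9]
ee_rot: [0.817, -0.576, 0.01, 0.002]
contact_force: [0.6, -0.2, 0.5]
gripper_width: 43.0
```

```bash
python3 -c "
from h import *
st()"
```

```text
17.05 tray [ 79.4 -24.7] z 180.9 jaw 19.591312168945166 F tray -0.37 -0.46 0.55 w 43.0
```

Call:
{"method": "apply_moves", "body": {
  "fingers": [0.5,0.5,0.5,0.5],
  "dp": [
    [-0.03,0.1,0],
    [-0.07,0.19,0],
    [-0.1,0.28,0],
    [-0.1,0.28,0]
  ],
  "yaw": [0,0,0,0]
}}

```text
clock: 17.45
position: [553.2, 127.8, 180.8]
ee_rot: [0.817, -0.576, 0.01, 0.002]
contact_force: [-0.9, -0.9, 0.2]
gripper_width: 42.7
```

Call:
{"method": "apply_moves", "body": {
  "fingers": [0.5,0.5,0.5],
  "dp": [
    [-0.03,0.1,0],
    [-0.06,0.16,0],
    [-0.06,0.16,0]
  ],
  "yaw": [0,0,0]
}}

```text
clock: 17.75
position: [552.5, 129.5, 180.8]
ee_rot: [0.817, -0.576, 0.01, 0.002]
contact_force: [0.2, -0.2, -0.7]
gripper_width: 42.9
```

Call:
{"method": "apply_moves", "body": {
  "fingers": [0.5,0.5,0.5],
  "dp": [
    [-0.03,0.1,0],
    [-0.06,0.16,0],
    [-0.06,0.16,0]
  ],
  "yaw": [0,0,0]
}}

```text
clock: 18.05
position: [552.4, 130.1, 181.0]
ee_rot: [0.817, -0.576, 0.01, 0.002]
contact_force: [3.2, -5.8, 0.1]
gripper_width: 42.6
```

Call:
{"method": "apply_moves", "body": {
  "fingers": [0.5,0.5,0.5],
  "dp": [
    [-0.03,0.08,0],
    [-0.05,0.14,0],
    [-0.05,0.14,0]
  ],
  "yaw": [0,0,0]
}}

```text
clock: 18.35
position: [552.4, 130.4, 181.1]
ee_rot: [0.817, -0.576, 0.011, 0.003]
contact_force: [3.7, -8.2, -0.6]
gripper_width: 42.6
```

```bash
python3 -c "
from h import *
st()"
```

```text
18.35 tray [ 85.2 -24.8] z 181.1 jaw 19.613200376959895 F tray -9.0 -0.7 -0.6 w 42.6
```

It's firm against the rim, and the travel agrees: about 151 mm from the batten contact. Now I'll back off, raise clear and check.

Call:
{"method": "apply_moves", "body": {
  "fingers": [0.5,0.5,0.5,0.5,0.5,0.5,0.5,0.5,0.5,0.5],
  "dp": [
    [0.15,-0.45,0],
    [0.5,-1.4,0],
    [0.7,-2.0,0.5],
    [0.7,-2.0,4],
    [0.7,-2.0,8],
    [0.7,-2,12],
    [0.7,-6,16],
    [0.7,-11,18],
    [0.7,-16,18],
    [0.7,-21,18]
  ],
  "yaw": [0,0,0,0,0,0,0,0,0,0]
}}

```text
clock: 19.35
position: [559.0, -72.0, 363.1]
ee_rot: [0.817, -0.576, 0.012, 0.001]
contact_force: [0.6, -0.7, -0.8]
gripper_width: 42.8
```

Call:
{"method": "apply_moves", "body": {
  "fingers": [0.5,0.5,0.5,0.5,0.5,0.5],
  "dp": [
    [0,-5,0],
    [0,-10,0],
    [0,-15,0],
    [0,-20,0],
    [0,-22,0],
    [0,-22,0]
  ],
  "yaw": [0,0,0,0,0,0]
}}

```text
clock: 19.95
position: [558.2, -295.3, 362.8]
ee_rot: [0.816, -0.578, 0.012, 0.002]
contact_force: [-0.6, 0.7, -0.4]
gripper_width: 42.9
```

```bash
python3 - <<'E'
from h import *
st();a=get_image("top")["color"][135:330,95:355]
cv2.imwrite("pics/c1.png",cv2.resize(a,None,fx=3,fy=3,interpolation=cv2.INTER_CUBIC))
E
```

```text
19.95 tray [-318.   111.9] z 362.8 jaw 19.398408925094486 F tray 0.84 0.34 -0.38 w 42.9
```

View pics/c1.png

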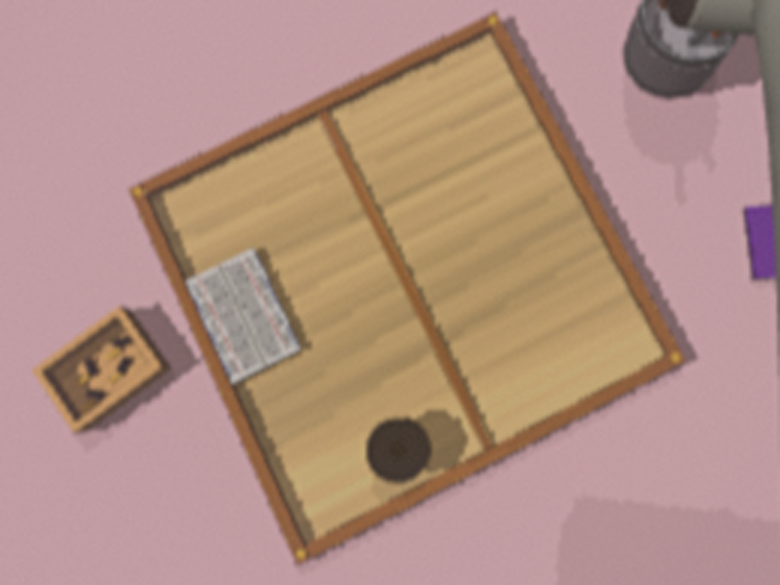

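The board lies flush and square at the end rim, holes up, and the bystanders sit at the same pixels as before. Handing in.

```bash
python3 - <<'E'
from h import *
im=get_image("top")
B=np.array([tr(p) for p in crop(im,[(187,280),(260,249),(302,348),(232,382)],16)]);e=B[3]-B[0]+B[2]-B[1]
print(B.tolist(),B.mean(0),np.degrees(np.arctan2(-e[0],e[1])))
print(np.abs(read_state()["joint_vel"]).max()); job_done()
E
```

```text
[[143.3, -66.7], [85.9, -63.5], [88.6, 16.2], [143.8, 15.5]] [115.4   -24.625] -1.1323201003966592
0.03386029744910291
the job is handed in; nothing more can be done
```

I flipped the breadboard over the batten with the fingertips and slid it against the end rim. The job was handed in at about 20 s, and no verdict came back.

- **Flip:** the first lift slipped and the board fell back flat against the batten. The second try, with more preload and smaller steps, took it past upright and over to holes up.
- **Last checks:** the rim contact force was about 9 N. In the final top image the board's rim-side long edge measures about 1.5 mm from the rim and about 1° (0.02 rad) off square, holes up. The limits are 6 mm and 0.08 rad.
- **Bystanders:** by eye, the solder reel, parts box and pencil tin show no movement in that image; the arm partly covers the tin's pens. The arm was clear of the tray.
- **Disagreement:** the board's centre measured at x = 115.4 mm, against 117.5 mm if it were exactly flush. That is within the roughly 2 mm camera calibration error.

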